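# Hold a bayonet pot lid at its half-turn vent position

### The arm

A 6-joint arm with a two-finger parallel gripper is mounted at the origin on a cart in front of the work surface, level with it; the furniture and walls round the work are solid. World frame = base frame: x ahead of the robot, y to its left, z up, the work surface at z = 0. Lengths are in m, angles in degrees, forces in N, time in s.
With the tool pointing down it reaches from about 0.4 to 0.825 m from the base axis. Payload 7 kg.
Tool frame: the origin (TCP) lies midway between the tips of the shut fingers; the grasp point (between the pads) lies r.grip_depth behind it (r.grip_depth is the distance from the TCP to the grasp point, in m); z points along the fingers, y is the line along which they close (so a half turn about z gives the same grasp; the last joint's range is limited). The gripper opens to 88 mm and grips with 3 to 60 N. Pads are 19 mm wide; open, the fingers measure 130 mm over their backs; the gripper's body (78 mm by 193 mm) begins 47 mm behind the grasp point.
Start: joints at [-50.128, 20.546, 0.682, 0, -70.136, -16.507], TCP at [0.268, -0.62, 0.227] pointing down, gripper open.
Joint ranges: [-176.03, 176.03], [-82.01, 121.73], [-58.28, 71.71], [-173.87, 95.51], [-174.79, -0.11], [-173.66, 173.66]. Speed limits (degrees/s): [136.94, 136.94, 172.46, 180, 180, 180].

### API

Orientations are given as [roll, pitch, yaw] about the fixed x, y, z axes, in that order (R = Rz(yaw) Ry(pitch) Rx(roll)).
In Python, from plant import r gives the robot as it stands.
- The arm moves only by the tool pendant, called after "Call:" in YAML: its name, and indented under it one key for each argument. Schema: {"type":"object","properties":{"segments":{"type":"array","items":{"type":"object","properties":{"dx":{"type":"number"},"dy":{"type":"number"},"dz":{"type":"number"},"drx":{"type":"number"},"dry":{"type":"number"},"drz":{"type":"number"}},"additionalProperties":false},"minItems":1,"maxItems":12},"aperture":{"type":"number"},"clamp_n":{"type":"number"},"only":{"type":"string"},"quiet":{"type":"boolean"},"lines":{"type":"string"}},"required":["segments"],"additionalProperties":false}. segments is a list of rows, 1 to 12 of them, each an object with the fields dx, dy, dz (the shift in a scale on which 1.0 is 1000 mm), drx, dry, drz (a rotation vector in shares of pi/2 rad (1.0 is pi/2 rad)); a field left out counts as zero; each row is the pose to reach, as a shift and turn from the pose commanded when the call began, along the tool's axes at that moment; what a row does not reach only later rows make up. A row lasts 1/12 s, in which the tool goes at most 0.0417 m and 7.16 degrees, less where a joint would pass 70% of its speed; a pose out of reach is approached as far as the arm can. aperture is the finger opening in m, set as the call begins (left out keeps the last). The fingers move at their own pace and stop on an object; clamp_n is the grip in N (left out, the last holds). Time passes only in rows, so rows that do not move let the fingers close. The tool returns the time, the measured TCP pose, the force, the opening and the grip force at its end. only (a regular expression) keeps the lines of the reply that match it, lines (a string "A,B") keeps lines A to B, and quiet returns only ok. No shift or turn number may pass 1 either way. Input that does not fit is refused with a message, and nothing moves.
- r.get_state(): the state, without advancing time (a new reading comes with each control period).
- r.capture(name): name is "side" or "top" or "wrist"; returns a dict with "frame" (480x640x3 uint8, red, green, blue), "z_map" (480x640 float32, m along the optical axis (not along the pixel's ray), 0 where there is no reading), "fx", "fy", "cx", "cy" (pixels), "D" ([k1, k2, p1, p2, k3] as OpenCV has them; the pictures are not rectified), "cam_to_world" (4x4, takes a point from camera to world coordinates). Camera axes: x right, y down, z forward; pixel columns grow to the right and rows downward; lengths in m; the calibration is good to about 2 mm. A picture is of the moment at which its call begins.
- r.close_job(): hands the job in; it is judged then, once.
The state is a dict: "time_s": time; "joints": joint angles; "qd": joint speeds; "joint_torque": joint torques, N m; "tcp_pos": TCP position; "eef_rot": TCP orientation; "contact_force": force on the tool from outside, world axes, zero at the start; "moment": the same for the moment, N m; "gripper_width": finger opening in m; "gripper_force": force on a finger pad.
Only numpy, scipy, OpenCV 4.12 (cv2) and the standard library are available. Lean on these libraries where they do the work, as an engineer would, in place of code of your own. Each camera call takes 0.05 s, during which the arm holds its last target. There are 200 camera calls.

### The job

Lift the bar-handled lid off the roll of tape it is nested in, lower it into the mouth of the bench pot with its two lugs through the two notches until the plate sits flat, then twist it clockwise (seen from above) half way to the lock, so that the bar points at the single rib on each side of the pot. Do not go on into the lock click at the double rib. A spring turns the lid back, so finish gripping the lid and holding it still at that half-turn, and leave the other things on the bench alone.

Things in the scene. Friction and masses are not known exactly. Their poses are not given: they have to be found in the camera images.
- lid: Loose bayonet lid, about 0.18 kg: aluminium plate 84 mm across, 7 mm thick. Origin: centre of the plate's underside, z up. Two small nibs on the plate's edge at +y and -y (94 mm over both). The same after half a revolution: either lug fits either notch. Starts with its spigot sunk in the tape roll's hole, plate resting on the roll, x axis within 0.9 rad of world x.
- lid_bar (a point): Middle of the lid's black bar handle, 24 mm above the lid's origin, axes as the lid. Bar 62 mm long along x, 14 mm thick along y, from 7 to 41 mm above the lid's origin. Grip it from above across the 14 mm.
- lid_foot (a point): Foot centre of the round spigot under the plate (46 mm across), 16 mm below the lid's origin. At the foot two lugs stick out along the lid's +x and -x, right below the bar's ends: 57 mm over both, 12 mm wide, 5 mm high.
- pot: Aluminium pot 106 mm across, 75 mm high, fixed to the bench on a 124 mm square steel foot plate. Origin: bottom centre, z up. x axis within 0.6 rad of world x (its notches lie along +x and -x). Single raised ribs on the outer wall 36 deg (0.63 rad) clockwise of each notch mark the half-turn; double ribs at 72 deg mark the lock, a hard stop follows at about 88 deg.
- pot_mouth (a point): Centre of the mouth on the flange's flat top, 75 mm above the bench, axes as the pot; the seated lid's origin lies here. Round hole 50 mm across with two notches along +x and -x, 17 mm wide, reaching 31.5 mm from the axis; flange 6 mm thick, free below. Lid x along pot x (either way) enters; seated, it turns only clockwise (anticlockwise stops within 0.15 rad).
- pot_rib (a point): Top of the half-turn rib that lies clockwise of the pot's +x notch, 57 mm from the axis; the other one lies across the pot. An end of the bar points at it at the half-turn.
- vent_ring (a joint): Sprung ring inside the pot, pushed by the lugs: 0 at rest, grows in rad as the lid is turned clockwise, about 0.1 rad behind the lid. Its spring turns the lid back if let go: about 0.06 Nm at first, 0.1 Nm at half-turn.
- plunger (a joint): Sprung pin whose click locks the lid: 0 at rest, m pushed outward by a passing nib. A nib begins to touch it at about 64 deg (1.12 rad) of turn; passing needs clearly more twist, some 0.3 Nm. Its housing stands outside the wall 18 deg anticlockwise of the pot's +x, out to 80 mm from the axis, up to 15 mm above the mouth.
- tape: Roll of masking tape, stuck to the bench so that it does not move: 108 mm across, 24 mm high, hole about 70 mm; origin at the centre of its underside, on the bench. The lid rests on it at the start.
- offcut: Bystander: a wooden offcut 45x140x45 mm behind the work; origin at the underside. Leave it.
- wedge: Bystander: a wooden wedge 120 mm long, behind the work; origin at the underside. Leave it.
There are look-alikes about, which are no part of the job. Leave any pink or red look-alike of the tape alone.

How it is judged (in metres and radians):
On the way, in this order (a step that is already met when the one before it is completed fails the run):
1. the gripper has lifted the lid clear of the tape roll (z of lid in the frame of tape above 0.05 m and contact force between the fingers and lid above 1 N and contact force between lid and tape below 0.01 N), for 0.2 s.
2. the lid sits flat in the pot's mouth, lugs through the notches, not yet turned (horizontal distance between lid and pot_mouth below 0.004 m and z of lid in the frame of pot_mouth below 0.003 m and angle between lid's own z axis and vertical below 0.08 rad and angle between the x axis of lid and the x axis of pot, either way round below 0.21 rad), for 0.1 s.
At the end, for the whole second after the job is handed in: Lid flat in the mouth (4 mm of centre, 3 mm of the flange, level within 0.08 rad), turned clockwise 0.42 to 0.84 rad (24 to 48 deg) from entry, still (0.15 rad/s, 0.02 m/s), and gripped with over 2 N (horizontal distance between lid and pot_mouth below 0.004 m and z of lid in the frame of pot_mouth between -0.003 and 0.003 m and angle between lid's own z axis and vertical below 0.08 rad and angle between the x axis of lid and the x axis of pot, either way round between 0.42 and 0.84 rad and contact force between the fingers and lid above 2 N and angular speed of lid below 0.15 rad/s and linear speed of lid below 0.02 m/s); the arm keeps its last pose, push and grip.
It fails at once if the lid is turned into the lock click (horizontal distance between lid and pot_mouth below 0.006 m and z of lid in the frame of pot_mouth below 0.005 m and angle between the x axis of lid and the x axis of pot, either way round above 1.12 rad).
It fails at once if a bystander (offcut or wedge) is moved (distance of any of offcut, wedge from where it was at the start of the episode above 0.03 m).
It also fails if it takes over 45 s, if anything falls off the work surface, if the arm or the gripper's body presses on something with over 40 N, if the wrist force passes 120 N, or if a joint passes its speed limit or range.

## Working session

There is one attempt and no reset: what is moved stays moved. The work goes in short steps, Python scripts to look and compute and a tool call to move; the robot and the scene stay as the last step left them, time stands still between calls to the robot, and variables do not carry over. Pictures are saved under pics/ and viewed, at most 10 in all, crops included, and the job is handed in when it is done.

```bash
mkdir -p pics; ls; cat > h.py <<'E'
import numpy as np, cv2
from plant import r
def cap(n,f=None):
    c=r.capture(n); 
    if f: cv2.imwrite('pics/'+f,c['frame'][:,:,::-1])
    return c
def K(c): return np.array([[c['fx'],0,c['cx']],[0,c['fy'],c['cy']],[0,0,1]])
def ray(c,uv):
    p=cv2.undistortPoints(np.array(uv,float).reshape(-1,1,2),K(c),np.array(c['D'])).reshape(-1,2)
    T=np.array(c['cam_to_world']); return T[:3,3],np.c_[p,np.ones(len(p))]@T[:3,:3].T
def onz(c,uv,z):
    o,d=ray(c,uv); return o+d*((z-o[2])/d[:,2])[:,None]
def cloud(c):
    v,u=np.mgrid[0:480,0:640]; o,d=ray(c,np.stack([u,v],-1).reshape(-1,2))
    z=c['z_map'].reshape(-1); P=o+d*z[:,None]; P[z==0]=np.nan
    return P.reshape(480,640,3)
E
python3 - <<'E'
from h import *
a=cap('top','top.png'); b=cap('side','side.png')
for c in (a,b): print(np.round(c['cam_to_world'],3).tolist(),c['fx'])
print(r.get_state(), r.grip_depth)
E
```

```text
pics
[[0.025, -0.994, 0.102, 0.453], [-1.0, -0.026, -0.003, 0.038], [0.006, -0.102, -0.995, 1.152], [0.0, 0.0, 0.0, 1.0]] 465.12062795878387
[[-0.809, -0.188, 0.557, 0.058], [-0.587, 0.291, -0.755, 0.746], [-0.02, -0.938, -0.346, 0.398], [0.0, 0.0, 0.0, 1.0]] 466.74111402652727
{'time_s': 0.1, 'joints': array([-5.01282205e+01,  2.05879867e+01,  6.38273173e-01, -1.72003102e-02,
       -7.01351381e+01, -1.65079262e+01]), 'qd': array([-0.01274885, -0.13090932,  0.07849724,  0.00399747, -0.03143088,
        0.01757242]), 'joint_torque': array([-5.28898472e-04, -5.84163988e+01,  2.93752885e+01,  7.01557070e+00,
        1.02155274e-02, -6.57524765e-05]), 'tcp_pos': array([ 0.26749274, -0.61925811,  0.22570496]), 'eef_rot': array([ 1.79914051e+02, -8.60893895e-03, -1.56641997e+02]), 'contact_force': array([-0.50655479,  0.24634199,  0.01917429]), 'moment': array([ 0.0403149 , -0.02252693, -0.03434825]), 'gripper_force': 0.0, 'gripper_width': 0.08746529563574615} 0.0188
```

View pics/top.png

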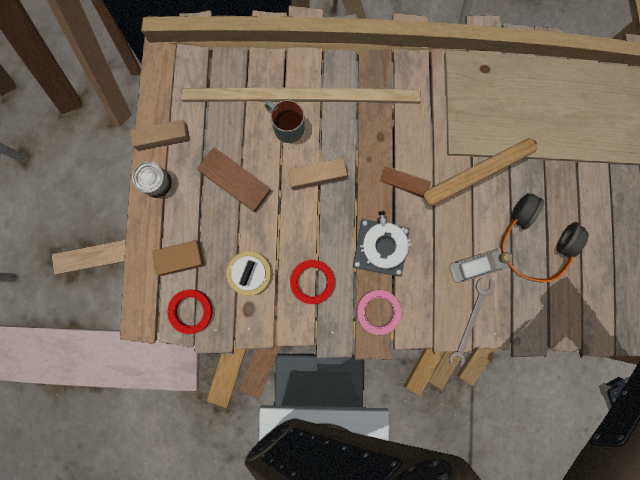

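View pics/side.png

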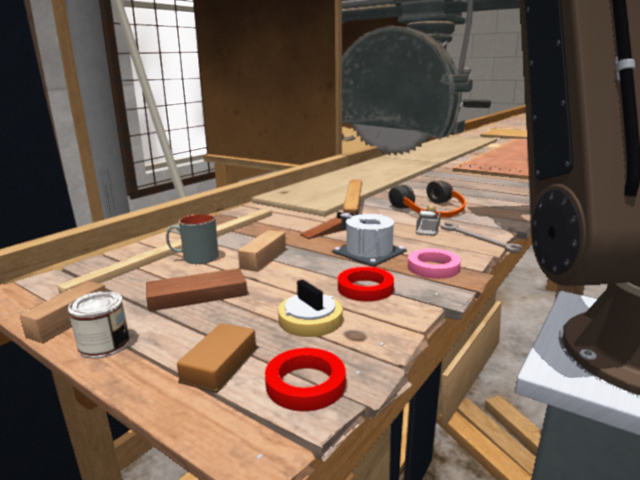

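Top view: the lid sits in the yellow tape at about (248,273), with the black bar tilted. The pot is at (385,245) with its plunger at (381,217). The red and pink rings are the look-alikes.

```bash
python3 - <<'E'
from h import *
c=cap('top'); f=c['frame'].astype(int)
hsv=cv2.cvtColor(c['frame'],cv2.COLOR_RGB2HSV)
v,u=np.mgrid[0:480,0:640]
m=(f.max(2)<60)&(np.hypot(u-248,v-273)<17)
r0=cv2.minAreaRect(np.c_[u[m],v[m]].astype(np.float32)); bx=cv2.boxPoints(r0)
B=onz(c,bx,0.065); print(m.sum(),B.round(3).tolist(),B.mean(0))
e=[B[1]-B[0],B[2]-B[1]]; 
for q in e: print(np.linalg.norm(q),np.degrees(np.arctan2(q[1],q[0])))
y=(hsv[...,0]>18)&(hsv[...,0]<32)&(hsv[...,1]>90)&(np.hypot(u-248,v-273)<30)
(x,yy),R=cv2.minEnclosingCircle(np.c_[u[y],v[y]].astype(np.float32)); print('tape',onz(c,[[x,yy],[x+R,yy]],.024),R)
w=(hsv[...,1]<50)&(f.max(2)>140)&(np.hypot(u-385,v-245)<40)
n,l,s,ce=cv2.connectedComponentsWithStats(w.astype(np.uint8)); i=1+s[1:,4].argmax()
(x,yy),R=cv2.minEnclosingCircle(np.c_[u[l==i],v[l==i]].astype(np.float32)); print('pot',x,yy,R,onz(c,[[x,yy],[x+R,yy]],.075))
P=cloud(c); print(P[273,248],P[285,248],P[245,405],P[245,385])
cv2.imwrite('pics/crop.png',cv2.resize(c['frame'][205:315,210:430,::-1],None,fx=3.6,fy=3.6,interpolation=cv2.INTER_CUBIC))
E
```

```text
158 [[0.451, 0.207, 0.065], [0.506, 0.187, 0.065], [0.501, 0.174, 0.065], [0.446, 0.193, 0.065]] [0.47590303 0.19031206 0.065     ]
0.05842991963431692 -19.822025094437304
0.01444987169892968 -110.0906598838168
tape [[0.47540054 0.18386827 0.024     ]
 [0.47709852 0.12228553 0.024     ]] 25.363603591918945
pot 384.4288330078125 241.6687774658203 26.779247283935547 [[ 0.55633728 -0.12929412  0.075     ]
 [ 0.55794106 -0.19247376  0.075     ]]
[0.47554205 0.18769162 0.0630406 ] [0.44737746 0.19125378 0.0294809 ] [ 0.54952824 -0.17734174  0.07741335] [ 0.55416556 -0.14058121  0.01191917]
```

View pics/crop.png

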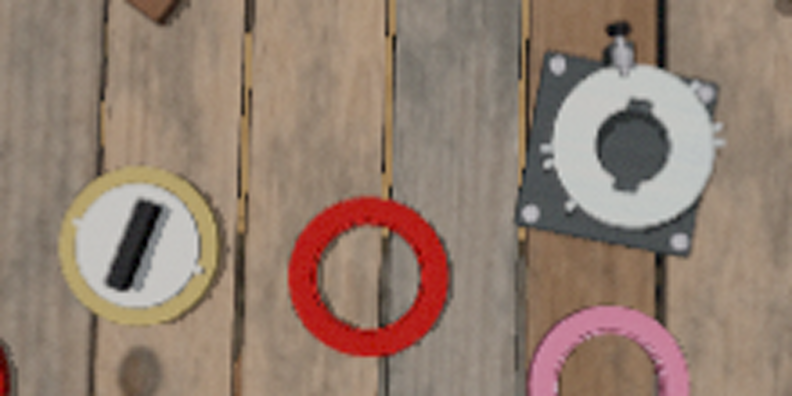

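Bar yaw is about -20° (both the nibs and the bar agree), and pot yaw is about -10°. Next is computing the tool-axis shifts.

```bash
cat >> h.py <<'E'
from scipy.spatial.transform import Rotation as Ro
def go(p,yaw):
    s=r.get_state(); R=Ro.from_euler('xyz',s['eef_rot'],degrees=True)
    T=Ro.from_euler('xyz',[180,0,yaw],degrees=True)
    print('shift',R.inv().apply(np.array(p)-s['tcp_pos']).round(4),'rot',(R.inv()*T).as_rotvec(degrees=True).round(2), 't',s['time_s'])
E
python3 -c "
from h import *
go([.5,-.2,.23],-90)"
```

```text
shift [-0.3797  0.2928 -0.0039] rot [ 7.000e-02  4.000e-02 -6.664e+01] t 0.15
```

Careful with the scale: turns go in shares of pi/2 rad. That gives: -66.6 degrees / 90 = -0.74.

Call:
pendant:
  segments:
    - {"dx":-0.38, "dy":0.293, "dz":-0.004, "drz":-0.74}
    - {"dx":-0.38, "dy":0.293, "dz":-0.004, "drz":-0.74}
    - {"dx":-0.38, "dy":0.293, "dz":-0.004, "drz":-0.74}
    - {"dx":-0.38, "dy":0.293, "dz":-0.004, "drz":-0.74}
    - {"dx":-0.38, "dy":0.293, "dz":-0.004, "drz":-0.74}
    - {"dx":-0.38, "dy":0.293, "dz":-0.004, "drz":-0.74}
    - {"dx":-0.38, "dy":0.293, "dz":-0.004, "drz":-0.74}
    - {"dx":-0.38, "dy":0.293, "dz":-0.004, "drz":-0.74}
    - {"dx":-0.38, "dy":0.293, "dz":-0.004, "drz":-0.74}
    - {"dx":-0.38, "dy":0.293, "dz":-0.004, "drz":-0.74}
    - {"dx":-0.38, "dy":0.293, "dz":-0.004, "drz":-0.74}
    - {"dx":-0.38, "dy":0.293, "dz":-0.004, "drz":-0.74}
  aperture: 0.08
  clamp_n: 20

```text
time_s: 1.15
tcp_pos: [0.5018, -0.1967, 0.2307]
eef_rot: [-180.0, 0.0, -89.9]
contact_force: [0.1, -1.1, -0.1]
gripper_width: 0.08
gripper_force: 0.0
```

```bash
python3 -c "
from h import *
go([.476,.19,.23],-20);print(r.get_state()['joints'])"
```

```text
shift [-0.3867  0.0252  0.0008] rot [-5.000e-02 -1.000e-02 -6.991e+01] t 1.15
[-5.68225109e-01  7.54697607e+00 -1.61627302e+01 -2.16375968e-02
 -6.62494683e+01  6.67503573e-01]
```

To row units: -69.9 degrees / 90 = -0.7767.

Call:
pendant:
  segments:
    - {"dx":-0.387, "dy":0.025, "dz":0.001, "drz":-0.7767}
    - {"dx":-0.387, "dy":0.025, "dz":0.001, "drz":-0.7767}
    - {"dx":-0.387, "dy":0.025, "dz":0.001, "drz":-0.7767}
    - {"dx":-0.387, "dy":0.025, "dz":0.001, "drz":-0.7767}
    - {"dx":-0.387, "dy":0.025, "dz":0.001, "drz":-0.7767}
    - {"dx":-0.387, "dy":0.025, "dz":0.001, "drz":-0.7767}
    - {"dx":-0.387, "dy":0.025, "dz":0.001, "drz":-0.7767}
    - {"dx":-0.387, "dy":0.025, "dz":0.001, "drz":-0.7767}
    - {"dx":-0.387, "dy":0.025, "dz":0.001, "drz":-0.7767}
    - {"dx":-0.387, "dy":0.025, "dz":0.001, "drz":-0.7767}
    - {"dx":-0.387, "dy":0.025, "dz":0.001, "drz":-0.7767}
    - {"dx":-0.387, "dy":0.025, "dz":0.001, "drz":-0.7767}

```text
time_s: 2.15
tcp_pos: [0.4751, 0.1878, 0.2292]
eef_rot: [180.0, 0.0, -20.1]
contact_force: [-0.4, -1.2, 0.0]
gripper_width: 0.08
gripper_force: 0.0
```

```bash
python3 -c "
from h import *
c=cap('wrist','w1.png');print(np.round(c['cam_to_world'],3).tolist(),r.get_state()['joints'].round(1))"
```

```text
[[-0.343, -0.894, -0.288, 0.553], [-0.939, 0.327, 0.105, 0.159], [-0.0, 0.306, -0.952, 0.388], [0.0, 0.0, 0.0, 1.0]] [ 43.5   4.9 -19.4  -0.  -65.7  26.3]
```

View pics/w1.png

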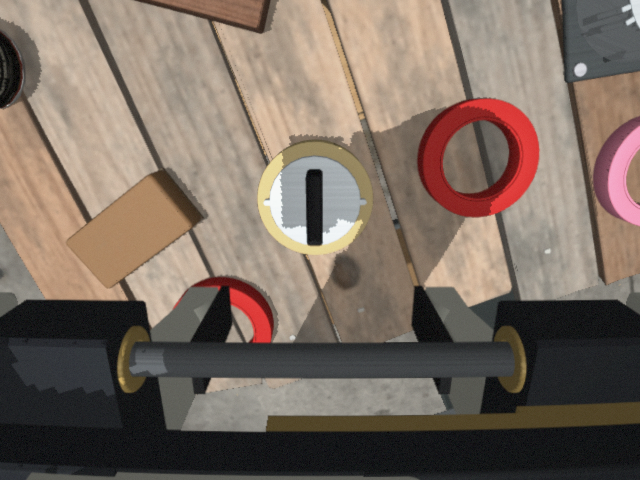

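The wrist view shows the bar upright at (314,207), aligned with the tool, with the tape around it.

```bash
python3 - <<'E'
from h import *
c=cap('wrist'); f=c['frame'].astype(int); v,u=np.mgrid[0:480,0:640]
m=(f.max(2)<60)&(abs(u-314)<18)&(abs(v-207)<50)
P=cloud(c); t=m&(abs(P[...,2]-.065)<.006); print(m.sum(),t.sum(),np.nanmedian(P[t],0))
for k in (m,t):
    bx=cv2.boxPoints(cv2.minAreaRect(np.c_[u[k],v[k]].astype(np.float32)))
    B=onz(c,bx,.065); print(B.mean(0).round(4))
    for q in (B[1]-B[0],B[2]-B[1]): print(np.linalg.norm(q).round(4),np.degrees(np.arctan2(q[1],q[0])).round(1))
hsv=cv2.cvtColor(c['frame'],cv2.COLOR_RGB2HSV)
y=(hsv[...,0]>18)&(hsv[...,0]<32)&(hsv[...,1]>70)&(np.hypot(u-314,v-200)<62)&(abs(P[...,2]-.024)<.006)
(x,yy),R=cv2.minEnclosingCircle(np.c_[u[y],v[y]].astype(np.float32)); print('tape',onz(c,[[x,yy],[x+R,yy]],.024))
pl=(np.hypot(u-314,v-200)<50)&(abs(P[...,2]-.031)<.006)&(f.min(2)>90); print('plate z',np.median(P[pl],0))
g=[.476,.19,.0]
go([.476,.19,.037],-20)
E
```

```text
1126 1067 [0.48086617 0.19195778 0.06556663]
[0.4805 0.1919 0.065 ]
0.0126 -108.9
0.0633 161.1
[0.479  0.1924 0.065 ]
0.0126 -108.8
0.0601 161.1
tape [[0.47963352 0.19213201 0.024     ]
 [0.46108102 0.14156849 0.024     ]]
plate z [0.48070861 0.18931816 0.03162749]
shift [-0.0006 -0.0036  0.1924] rot [ 0.03  0.02 -0.25] t 2.25
```

```bash
python3 -c "
from h import *
go([.479,.1915,.037],-19)"; python3 -c "
from h import *
c=r.get_state()
print(c['contact_force'])"
```

```text
shift [ 0.0017 -0.0061  0.1924] rot [ 0.03  0.02 -1.25] t 2.25
[-0.30573996 -0.5362671   0.61497679]
```

To row units: -1.2 degrees / 90 = -0.0133.

Call:
pendant:
  segments:
    - {"dx":0.002, "dy":-0.006, "dz":0.04, "drz":-0.0133}
    - {"dx":0.002, "dy":-0.006, "dz":0.08, "drz":-0.0133}
    - {"dx":0.002, "dy":-0.006, "dz":0.12, "drz":-0.0133}
    - {"dx":0.002, "dy":-0.006, "dz":0.14, "drz":-0.0133}
    - {"dx":0.002, "dy":-0.006, "dz":0.155, "drz":-0.0133}
    - {"dx":0.002, "dy":-0.006, "dz":0.17, "drz":-0.0133}
    - {"dx":0.002, "dy":-0.006, "dz":0.18, "drz":-0.0133}
    - {"dx":0.002, "dy":-0.006, "dz":0.19, "drz":-0.0133}
    - {"dx":0.002, "dy":-0.006, "dz":0.192, "drz":-0.0133}
    - {"dx":0.002, "dy":-0.006, "dz":0.192, "drz":-0.0133}
  aperture: 0.06

```text
time_s: 3.08
tcp_pos: [0.4795, 0.1915, 0.0373]
eef_rot: [180.0, 0.0, -19.0]
contact_force: [0.6, 0.5, -0.7]
gripper_width: 0.06
gripper_force: 0.0
```

Call:
pendant:
  segments:
    - {}
    - {}
    - {}
    - {}
    - {}
    - {}
    - {}
    - {}
  aperture: 0.0
  clamp_n: 40

```text
time_s: 3.75
tcp_pos: [0.4795, 0.1921, 0.0376]
eef_rot: [-180.0, -0.0, -18.9]
contact_force: [-1.1, -0.1, -0.5]
gripper_width: 0.0138
gripper_force: 40.0
```

Call:
pendant:
  segments:
    - {"dz":-0.02}
    - {"dz":-0.04}
    - {"dz":-0.07}
    - {"dz":-0.1}
    - {"dz":-0.13}
    - {"dz":-0.15}
    - {"dz":-0.16}
    - {"dz":-0.165}
    - {"dz":-0.165}
    - {"dz":-0.165}

```text
time_s: 4.58
tcp_pos: [0.4788, 0.1916, 0.2011]
eef_rot: [179.9, 0.1, -19.0]
contact_force: [0.0, 0.3, -1.5]
gripper_width: 0.0135
gripper_force: 40.0
```

```bash
python3 -c "
from h import *
go([.445,-.118,.20],-10)"
```

```text
shift [0.0686 0.3038 0.0015] rot [ 0.08  0.09 -8.95] t 4.5833
```

To row units: -9 degrees / 90 = -0.1.

Call:
pendant:
  segments:
    - {"dx":0.005, "dy":0.02, "dz":0.0015, "drz":-0.0111}
    - {"dx":0.015, "dy":0.055, "dz":0.0015, "drz":-0.0333}
    - {"dx":0.025, "dy":0.095, "dz":0.0015, "drz":-0.0556}
    - {"dx":0.034, "dy":0.135, "dz":0.0015, "drz":-0.0778}
    - {"dx":0.043, "dy":0.175, "dz":0.0015, "drz":-0.1}
    - {"dx":0.052, "dy":0.215, "dz":0.0015, "drz":-0.1}
    - {"dx":0.059, "dy":0.25, "dz":0.0015, "drz":-0.1}
    - {"dx":0.064, "dy":0.28, "dz":0.0015, "drz":-0.1}
    - {"dx":0.068, "dy":0.297, "dz":0.0015, "drz":-0.1}
    - {"dx":0.069, "dy":0.304, "dz":0.0015, "drz":-0.1}
    - {"dx":0.069, "dy":0.304, "dz":0.0015, "drz":-0.1}
    - {"dx":0.069, "dy":0.304, "dz":0.0015, "drz":-0.1}

```text
time_s: 5.58
tcp_pos: [0.4457, -0.1179, 0.2]
eef_rot: [180.0, 0.1, -10.0]
contact_force: [0.8, 0.4, -1.8]
gripper_width: 0.014
gripper_force: 40.0
```

```bash
python3 -c "
from h import *
c=cap('wrist','w2.png');print(np.round(c['cam_to_world'],3).tolist(),r.get_state()['joints'].round(1))"
```

```text
[[-0.174, -0.937, -0.303, 0.528], [-0.985, 0.165, 0.054, -0.133], [-0.001, 0.307, -0.952, 0.359], [0.0, 0.0, 0.0, 1.0]] [  9.8   1.2 -27.4  -0.  -61.5  70.3]
```

View pics/w2.png

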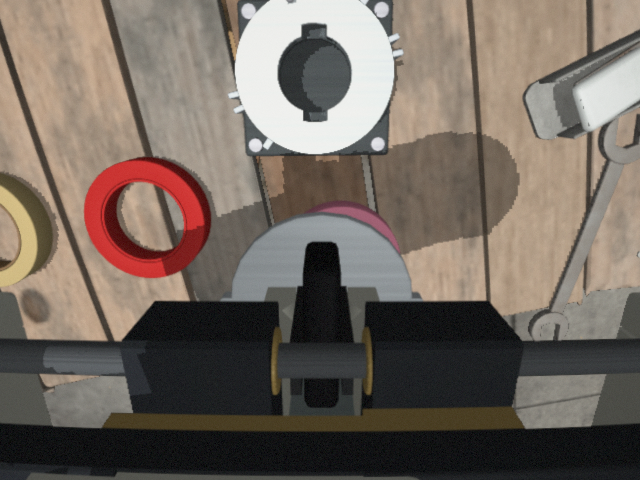

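The pot's mouth is at about (315,73), with its notches nearly aligned with the image's vertical. The held lid's front rim is at (320,213). Now I'll measure both in this one view.

```bash
cat > pot.py <<'E'
from h import *
from scipy.optimize import least_squares
def fitc(X):
    return least_squares(lambda p:np.hypot(X[:,0]-p[0],X[:,1]-p[1])-p[2],[*np.median(X,0)[:2],.03],loss='soft_l1',f_scale=.001).x
c=cap('wrist'); P=cloud(c); f=c['frame'].astype(int); v,u=np.mgrid[0:480,0:640]
s=r.get_state()
m=(f.min(2)>150)&(v<165)&(abs(u-315)<90)
print('flange z',np.median(P[m][:,2]))
hole=((~m)&(np.hypot(u-315,v-73)<58)).astype(np.uint8)
n,l,st,ce=cv2.connectedComponentsWithStats(hole); i=l[73,315]
ct=max(cv2.findContours((l==i).astype(np.uint8),cv2.RETR_EXTERNAL,cv2.CHAIN_APPROX_NONE)[0],key=len)[:,0].astype(float)
Z=.075; X=onz(c,ct,Z)[:,:2]
q=fitc(X); rr=np.hypot(*(X-q[:2]).T)
for k in range(3):
    k=abs(rr-.025)<.0025; q=fitc(X[k]); rr=np.hypot(*(X-q[:2]).T)
print('hole',q.round(4))
# notch tips
yaw=np.radians(-10)
for k in range(3):
    ex=np.array([np.cos(yaw),np.sin(yaw)]); ey=np.array([-ex[1],ex[0]])
    a=(X-q[:2])@ex; b=(X-q[:2])@ey
    F=X[(a>.0295)&(abs(b)<.0075)].mean(0) if ((a>.0295)&(abs(b)<.0075)).any() else None
    N=X[(a<-.0295)&(abs(b)<.0075)].mean(0)
    # notch side walls
    w=(abs(a)>.0265)&(abs(a)<.0305)&(abs(b)<.012); 
    pts=[X[w&(np.sign(a)==i)&(np.sign(b)==j)].mean(0) for i in(1,-1) for j in(1,-1)]
    A=(pts[0]+pts[1])/2; B=(pts[2]+pts[3])/2; yaw=np.arctan2(*(A-B)[::-1])
print('tips',F,N,'width',np.linalg.norm(pts[0]-pts[1]),np.linalg.norm(pts[2]-pts[3]),'mid',(A+B)/2,'yaw',np.degrees(yaw), 'a range',a.min(),a.max())
# outer flange
wm=cv2.morphologyEx(m.astype(np.uint8),cv2.MORPH_OPEN,np.ones((9,9)))
oc=max(cv2.findContours(wm,cv2.RETR_EXTERNAL,cv2.CHAIN_APPROX_NONE)[0],key=len)[:,0].astype(float)
oc=oc[oc[:,1]>2]; O=onz(c,oc,Z)[:,:2]; print('outer',fitc(O).round(4))
# lid plate front rim
zt=s['tcp_pos'][2]-.0133+.007
E=[]
for uu in range(250,400,3):
    col=P[180:300,uu,2]; k=np.where(abs(col-zt)<.012)[0]
    if len(k): E.append([uu,180+k[0]])
E=np.array(E,float); L=onz(c,E,zt)[:,:2]
p=least_squares(lambda p:np.hypot(L[:,0]-p[0],L[:,1]-p[1])-.042,s['tcp_pos'][:2],loss='soft_l1',f_scale=.001).x
R=Ro.from_euler('xyz',s['eef_rot'],degrees=True)
print('lid',p,'plate z',np.nanmedian(P[240:280,250:280,2]),zt,'lid in tool',R.inv().apply(np.r_[p,s['tcp_pos'][2]]-s['tcp_pos']).round(4), s['tcp_pos'])
E
python3 pot.py
```

```text
flange z nan
hole [ 0.5497 -0.1318  0.0244]
tips [ 0.57995527 -0.13657563] [ 0.51955234 -0.12674406] width 0.015319502715017922 0.01392181302923335 mid [ 0.54953402 -0.13212215] yaw -8.850942288043742 a range -0.03119646333459974 0.03119729916985957
outer [ 0.5501 -0.1317  0.0529]
lid [ 0.44438149 -0.11770258] plate z 0.19430918005907516 0.19416795576263435 lid in tool [-0.0016  0.0008  0.    ] [ 0.44608963 -0.11717631  0.20046796]
```

```bash
python3 -c "
from h import *
go([.551,-.1315,.117],-9.2)"
```

```text
shift [ 0.1059 -0.0039  0.0834] rot [ 0.01  0.06 -0.7 ] t 5.6833
```

To row units: -0.7 degrees / 90 = -0.0078.

Call:
pendant:
  segments:
    - {"dx":0.025, "dy":-0.001, "drz":-0.0078}
    - {"dx":0.06, "dy":-0.002, "drz":-0.0078}
    - {"dx":0.09, "dy":-0.004, "drz":-0.0078}
    - {"dx":0.106, "dy":-0.004, "dz":0.01, "drz":-0.0078}
    - {"dx":0.106, "dy":-0.004, "dz":0.03, "drz":-0.0078}
    - {"dx":0.106, "dy":-0.004, "dz":0.055, "drz":-0.0078}
    - {"dx":0.106, "dy":-0.004, "dz":0.07, "drz":-0.0078}
    - {"dx":0.106, "dy":-0.004, "dz":0.08, "drz":-0.0078}
    - {"dx":0.106, "dy":-0.004, "dz":0.083, "drz":-0.0078}
    - {"dx":0.106, "dy":-0.004, "dz":0.083, "drz":-0.0078}
    - {"dx":0.106, "dy":-0.004, "dz":0.083, "drz":-0.0078}

```text
time_s: 6.6
tcp_pos: [0.552, -0.1319, 0.1189]
eef_rot: [-180.0, -0.1, -9.2]
contact_force: [-0.2, 0.2, -0.5]
gripper_width: 0.0136
gripper_force: 40.0
```

```bash
python3 -c "
from h import *
c=cap('top');d=cap('side')
cv2.imwrite('pics/s3.png',cv2.resize(d['frame'][180:290,310:430,::-1],None,fx=5,fy=5,interpolation=cv2.INTER_CUBIC))
go([.551,-.1315,.0883],-9.2)"
```

```text
shift [-0.0012 -0.0004  0.031 ] rot [-0.02 -0.12 -0.  ] t 6.7
```

View pics/s3.png

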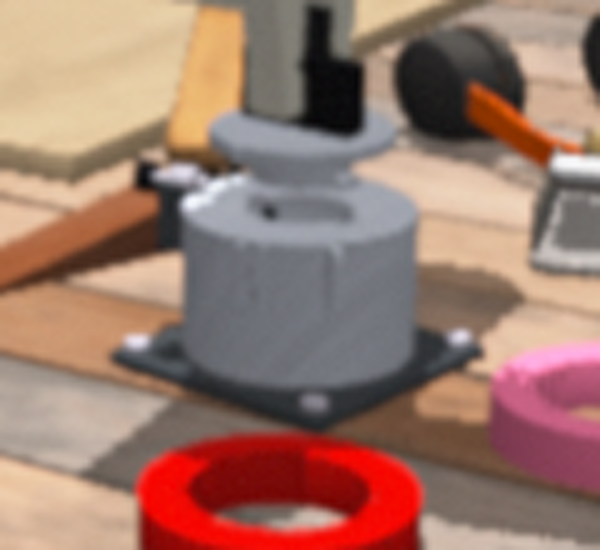

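The lid hovers level over the mouth, at about (300,140) in the crop. I'll descend in small steps and watch the force.

Call:
pendant:
  segments:
    - {"dx":-0.001, "dz":0.005}
    - {"dx":-0.001, "dz":0.01}
    - {"dx":-0.001, "dz":0.014}
    - {"dx":-0.001, "dz":0.017}
    - {"dx":-0.001, "dz":0.019}
    - {"dx":-0.001, "dz":0.019}

```text
time_s: 7.2
tcp_pos: [0.5499, -0.1322, 0.0984]
eef_rot: [180.0, 0.1, -9.2]
contact_force: [0.5, 0.9, -1.7]
gripper_width: 0.0133
gripper_force: 40.0
```

Call:
pendant:
  segments:
    - {"dz":0.003}
    - {"dz":0.006}
    - {"dz":0.008}
    - {"dz":0.0095}
    - {"dz":0.0105}
    - {"dz":0.0105}

```text
time_s: 7.7
tcp_pos: [0.5501, -0.1321, 0.0887]
eef_rot: [180.0, 0.0, -9.2]
contact_force: [-1.8, 0.3, 0.5]
gripper_width: 0.0139
gripper_force: 40.0
```

Call:
pendant:
  segments:
    - {"dz":0.001}
    - {"dz":0.001}
    - {"dz":0.001}

```text
time_s: 7.95
tcp_pos: [0.5502, -0.1321, 0.0887]
eef_rot: [180.0, -0.0, -9.2]
contact_force: [-4.9, 2.7, 10.3]
gripper_width: 0.0137
gripper_force: 40.0
```

Call:
pendant:
  segments:
    - {"dz":0.001}
    - {"dz":0.001}
    - {"dz":0.001}

```text
time_s: 8.2
tcp_pos: [0.5502, -0.1322, 0.0887]
eef_rot: [180.0, -0.0, -9.2]
contact_force: [-8.1, 3.2, 17.9]
gripper_width: 0.0137
gripper_force: 40.0
```

Contact came at the expected height, so the lid is seated. I'll ease off the sideways and downward load, then twist.

Call:
pendant:
  segments:
    - {"dx":-0.001, "dz":-0.001}
    - {"dx":-0.001, "dz":-0.001}
    - {"dx":-0.001, "dz":-0.001}

```text
time_s: 8.45
tcp_pos: [0.5498, -0.1319, 0.0887]
eef_rot: [-180.0, -0.1, -9.2]
contact_force: [-2.3, 2.0, 9.7]
gripper_width: 0.0138
gripper_force: 40.0
```

Call:
pendant:
  segments:
    - {"drz":0.0222}
    - {"drz":0.0556}
    - {"drz":0.0889}
    - {"drz":0.1222}
    - {"drz":0.1333}
    - {"drz":0.1333}

```text
time_s: 8.95
tcp_pos: [0.5505, -0.1319, 0.0887]
eef_rot: [-180.0, -0.1, -21.2]
contact_force: [-0.3, 0.7, 6.8]
gripper_width: 0.0136
gripper_force: 40.0
```

```bash
python3 -c "
from h import *
print(r.get_state()['moment'])"
```

```text
[0.38000796 0.52133799 0.07835226]
```

To row units: 24 degrees / 90 = 0.2667.

Call:
pendant:
  segments:
    - {"drz":0.0222}
    - {"drz":0.0556}
    - {"drz":0.0889}
    - {"drz":0.1222}
    - {"drz":0.1556}
    - {"drz":0.1889}
    - {"drz":0.2222}
    - {"drz":0.2444}
    - {"drz":0.2667}
    - {"drz":0.2667}
    - {"drz":0.2667}
    - {"drz":0.2667}

```text
time_s: 9.95
tcp_pos: [0.5504, -0.132, 0.0887]
eef_rot: [-179.9, -0.1, -45.2]
contact_force: [-0.2, 0.8, 8.0]
gripper_width: 0.0139
gripper_force: 40.0
```

```bash
python3 -c "
from h import *
print(r.get_state()['moment'])
c=cap('wrist','w4.png')
d=cap('side');cv2.imwrite('pics/s4.png',cv2.resize(d['frame'][180:290,310:430,::-1],None,fx=5,fy=5,interpolation=cv2.INTER_CUBIC))"
```

```text
[0.31650047 0.60468351 0.06841306]
```

View pics/w4.png

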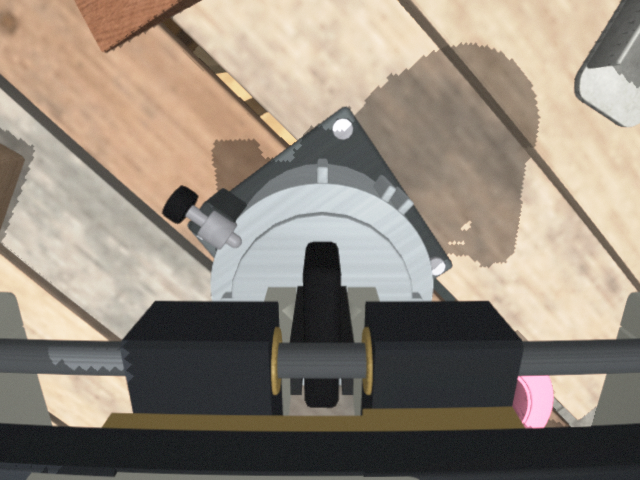

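View pics/s4.png

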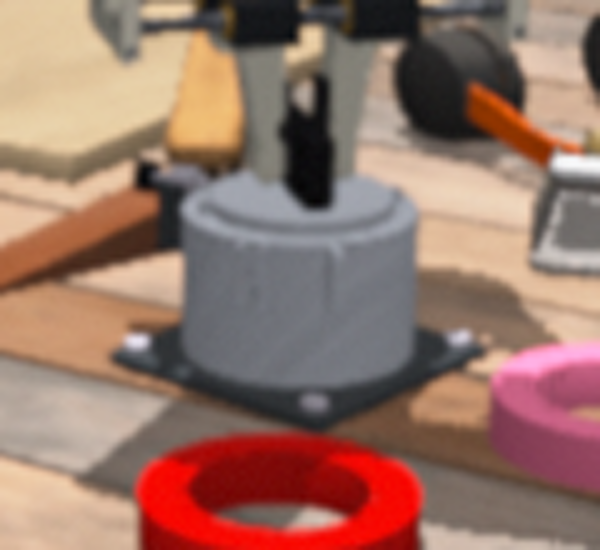

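In the wrist view the bar at (320,245) points straight at the single rib at (322,172). In the side view the plate sits flat in the mouth. I'm handing it in.

Call:
pendant:
  segments:
    - {}
    - {}
    - {}

```text
time_s: 10.3
tcp_pos: [0.5504, -0.132, 0.0887]
eef_rot: [-179.9, -0.1, -45.2]
contact_force: [-0.7, 0.5, 7.3]
gripper_width: 0.0136
gripper_force: 40.0
```

```bash
python3 -c "
from plant import r
print(r.close_job())"
```

```text
the job is handed in; nothing more can be done
None
```

I handed the job in at 10.3 s: the lid is seated flat in the pot and turned about 36° clockwise, with the bar pointing at the single rib and the gripper holding it still at 40 N (no verdict was returned).

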